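# Seat the bayonet filter cell on the sanding bench's dust inlet and hold it home

## Robot

A 6-joint arm with a two-finger parallel gripper is mounted at the origin on the work surface. World frame = base frame: x ahead of the robot, y to its left, z up, the work surface at z = 0. Lengths are in m, angles in rad, forces in N, time in s.
With the tool pointing down it reaches from about 0.35 to 0.725 m from the base axis. Payload 4.3 kg.
Tool frame: the origin (TCP) lies on the centre line of the jaws, within the pads' length; the fingertips stand 14 mm ahead of it and the grasp point (between the pads) lies 5 mm behind it; z points along the fingers, y is the direction in which the jaws open and shut (so a half turn about z gives the same grasp; the last joint's range is limited). The gripper opens to 85 mm and grips with 20 to 120 N. Pads are 22 mm wide; open, the fingers measure 114 mm over their backs; the gripper's body (76 mm by 85 mm) begins 54 mm behind the grasp point. The pads swing forward as they close: fully open they stand 13 mm farther back than shut.
Start: joints at [1.079, 0.377, 0.081, 1.274, 0, 1.46], TCP at [0.214, 0.534, 0.245] pointing down, gripper open.
Joint ranges: [-2.72, 2.72], [-0.84, 1.66], [-1.02, 1.22], [-1.77, 2.12], [-1.37, 1.28], [-3.14, 3.14]. Speed limits (rad/s): [2.57, 2.57, 3.14, 3.14, 3.14, 3.14].

## Interface

Orientations are given as [roll, pitch, yaw] about the fixed x, y, z axes, in that order (R = Rz(yaw) Ry(pitch) Rx(roll)).
In Python, from station import bot gives the robot as it stands.
- The arm moves only by the tool jog_arm, never from a script. Its argument "rows" is a list of rows, each an object with "offset": the shift along the world's x, y, z in m, a list of three; "angular": the turn, a rotation vector about the world's x, y, z in rad, a list of three. A call has exactly 5 rows; each row shifts and turns the pose as measured when the row begins; what a row does not reach is not made up. A row lasts 1/8 s, in which the tool goes at most 62.5 mm and 10.7 degrees, less where a joint would pass 70% of its speed; a pose out of reach is approached as far as the arm can. A call is refused whole if a number of a shift passes 0.0625 or a number of a turn 0.188, either way. A call with a gripper value outside its range is refused whole. "jaw" is the gripper's target within -1 to 1 (fully open at 1, half-way at 0, shut at -1), set as the call begins (left out, the last holds). The fingers move at their own pace and stop on an object; "newtons" is the grip in N (left out, the last holds). Time passes only in rows, so rows that do not move let the fingers close, or fill a call up. It gives the time, the measured TCP pose, the force and the opening at its end, in the units of the state.
- bot.observe(): the state, without advancing time (a new reading comes with each control period).
- bot.capture(name): name is "side" or "top"; returns a dict with "pixels" (384x512x3 uint8, red, green, blue), "fx", "fy", "cx", "cy" (pixels), "k1" (the pictures are not rectified: a ray, as slopes to the right and down, at radius r is drawn at 1 + k1 r^2 times it, then the intrinsics apply), "origin" and "rotation" of the camera in the world. Camera axes: x right, y down, z forward; pixel columns grow to the right and rows downward; lengths in m; the calibration is good to about 2 mm. A picture is of the moment at which its call begins. There is no depth.
- bot.finish_job(): hands the job in, once; it reports no verdict.
Trained networks look in the newest picture that a camera, given by its name, has taken for a name from the list of things; names that differ only in an ending like _2 or _b are one class to them, and where a whole thing is asked for, a point or a joint stands for the part that bears it (a point fixed in the world has none). Each returns a list of dicts, best first, with "p" (0 to 1); they miss things now and then, are a little off and sometimes report something else, mostly with a low value. They report only what shows in the picture. A call takes as long as a camera call. They do not tell look-alikes from the thing itself.
- bot.regions_of(name, camera): "pixels" (384x512 bool, what is visible of it) and "bbox" ([left, top, right, bottom] in pixels, round what is visible of it).
The state is a dict: "time_s": time; "q": joint angles; "joint_vel": joint speeds; "joint_torque": joint torques, N m; "ee_pos": TCP position; "eef_rot": TCP orientation; "ft_force": force on the tool from outside, world axes, zero at the start; "torque": the same for the moment, N m; "opening": opening from 0.0 (shut) to 1.0 (fully open).
Only numpy, scipy, OpenCV 4.12 (cv2) and the standard library are available. Lean on these libraries where they do the work, as an engineer would, in place of code of your own. Each camera call takes 0.05 s, during which the arm holds its last target.

## Task

Pick up the knurled filter cell and put it, open side down, over the upright pinned spigot of the grey dust inlet. Turn it until the hidden keyways in its skirt drop over the pins, then push it fully home against the springy seal, so that its rim is tight down on the steel flange, and finish while still holding it pushed home (the seal lifts it again if you let go). Leave the other things on the bench where they are.

Things in the scene. Friction and masses are not known exactly. Their poses are not given: they have to be found in the camera images.
- filter: (sizes in mm throughout) filter cell (0.14 to 0.28 kg), a round cap standing open side down: knurled head (see head) on a grey skirt, outer diameter 58, 34 tall, bore diameter 43, 34 deep. Four keyways, 9.8 wide, 4.5 deep, spaced like the pins, run the whole length of the bore, hidden inside, not marked outside. Origin: centre of the skirt's lower rim; z up along the axis
- head (a point): centre of the filter's aluminium head, the place to grip: 43 above the filter's origin; head diameter 62 (knurls look only), 18 tall, dark mesh disc on top
- inlet: dust inlet: grey box 130 x 130 x 60 fixed to the bench, pipe stub (diameter 48 to 58) out of its +x side to 112 from the centre. Origin: centre of its underside; z up. On the middle of its top a steel flange, diameter 72, 10 high, that bears the spigot
- flange (a point): on the spigot's axis, at the flange face, 70 above the bench; z up. The filter's origin comes here when fully home. A filter resting on top of the pins has its rim 18 above this; when keyways and pins agree within about 4 degrees it drops 12, onto the seal; if it catches half way, a slight twist to and fro frees it
- spigot_top (a point): top centre of the upright steel spigot, 32 above the flange face: diameter 40, the top 8 tapering to diameter 30. Four flat pins, 6.5 wide, 6 tall, reach out to radius 25, tops 18 above the flange face, spaced 70, 110, 70, 110 degrees: two filter angles fit, half a turn apart. The pins' angle about the axis is random, unrelated to the box's yaw: feel for it, at most half a turn either way
- seal (a joint): how far the sprung rubber seal disc (diameter 51, round the spigot's foot) is pressed down, in m: 0 = free, its top 6 mm above the flange face; 0.006 = flush with the flange, fully down, as when the filter is home. It pushes back with 6 N at first, 12 N when fully down
- jar: bystander: closed glass jar, diameter 52, 65 tall; origin at the middle of its underside
- offcut: bystander: wooden offcut 110 x 45 x 30; origin at the middle of its underside
- sander: bystander: hand-held round sander, pad diameter 124, 132 tall; origin at the middle of its underside
- block: bystander: cork sanding block with wooden grip, 100 x 60 x 36; origin at the middle of its underside
- brush: bystander: flat brush lying down, about 200 long; origin at the middle of its underside
- cap: bystander: small plastic stepped plug, diameter 44, 26 tall (not the filter); origin at the middle of its underside
- discs: bystander: flat round pack of sanding discs, diameter 120, 15 high; origin at the middle of its underside
Things that resemble listed ones, but are neither listed nor needed, are in the scene too. What is shaped like the inlet but orange or turquoise is not meant.

How it is judged:
By the outcome, as a careful person would: the job done as asked, in the order asked, and still so for the second after the job is handed in, while the arm keeps its last pose, push and grip.
It also fails if it takes over 72 s, if anything falls off the work surface, if the arm or the gripper's body presses on something with over 40 N, if the wrist force passes 120 N, or if a joint passes its speed limit or range.

## Working session

There is one attempt and no reset: what is moved stays moved. The work goes in short steps, Python scripts to look and compute and a tool call to move; the robot and the scene stay as the last step left them, time stands still between calls to the robot, and variables do not carry over. Pictures are saved under pics/ and viewed, and the job is handed in when it is done.

Besides the shell and the picture viewer there is one more tool, called after "Call:" in YAML: its name, and indented under it one key for each argument. jog_arm: Moves the arm, as the interface text tells. Its arguments: {"type":"object","properties":{"rows":{"type":"array","items":{"type":"object","properties":{"offset":{"type":"array","items":{"type":"number"}},"angular":{"type":"array","items":{"type":"number"}}}}},"jaw":{"type":"number"},"newtons":{"type":"number"}},"required":["rows"]}

```bash
mkdir -p pics; ls; python3 - <<'E'
from station import bot
import cv2,pickle
print(bot.observe())
for n in("side","top"):
    c=bot.capture(n); cv2.imwrite(f"pics/{n}0.png",c["pixels"][:,:,::-1])
    print(n,{k:v for k,v in c.items() if k!="pixels"})
    for o in("filter","inlet","head","spigot_top"):
        try:
            for r in bot.regions_of(o,n)[:4]: print(o,r["p"],r["bbox"])
        except Exception as e: print(o,e)
E
```

```text
pics
{'time_s': 0.0, 'q': array([1.07868917e+00, 3.78079152e-01, 7.96309265e-02, 1.27438167e+00,
       2.00218114e-05, 1.46048858e+00]), 'joint_vel': array([-0.00031263,  0.00024135,  0.0008258 ,  0.00032206, -0.00022421,
        0.00163409]), 'joint_torque': array([ 7.93847212e-04, -4.63605130e+01,  2.69874984e+01,  2.07083789e-02,
       -1.97511717e-04,  5.17392508e-06]), 'ee_pos': array([0.21393919, 0.53305278, 0.24435359]), 'eef_rot': array([-3.13957365e+00, -2.43763476e-04,  2.75979297e+00]), 'ft_force': array([-0.01900802, -0.65685482,  0.34932683]), 'torque': array([ 0.02169188, -0.01371068,  0.02957337]), 'opening': 0.9987774470969225}
side {'fx': 361.43629488369197, 'fy': 361.43629488369197, 'cx': 253.19249761002294, 'cy': 193.25163331748018, 'k1': -0.07022784554237525, 'origin': array([-0.10201877, -0.68366581,  0.7162835 ]), 'rotation': array([-2.18854364,  0.01508819, -0.66885188])}
filter 0.98 [307.6, 203.6, 323.5, 229.0]
inlet 0.98 [227.4, 231.0, 298.5, 296.2]
inlet 0.81 [213.3, 152.0, 270.5, 189.5]
inlet 0.68 [161.6, 182.0, 228.0, 228.3]
inlet 0.63 [116.5, 138.2, 168
[... 152 characters left out ...]
.76 [217.2, 153.5, 269.4, 189.8]
spigot_top 0.65 [112.8, 142.4, 167.6, 176.2]
top {'fx': 442.0044972910587, 'fy': 442.0044972910587, 'cx': 254.74396209404253, 'cy': 190.86777752759954, 'k1': 0.03958239052653187, 'origin': array([0.36646117, 0.01467793, 1.63335566]), 'rotation': array([-3.06677059,  0.02482962, -1.58842432])}
filter 0.48 [298.6, 163.2, 313.7, 181.2]
filter 0.44 [263.6, 195.1, 282.9, 212.3]
inlet 0.94 [91.6, 214.5, 139.7, 268.4]
inlet 0.62 [295.8, 205.3, 341.0, 254.6]
inlet 0.57 [189.7, 143.6, 227.1, 200.0]
head 0.53 [298.5, 164.9, 314.0, 181.6]
spigot_top 0.97 [94.8, 214.6, 138.6, 274.2]
spigot_top 0.75 [190.6, 147.6, 230.8, 197.5]
spigot_top 0.68 [207.2, 213.6, 248.4, 266.6]
```

View pics/side0.png

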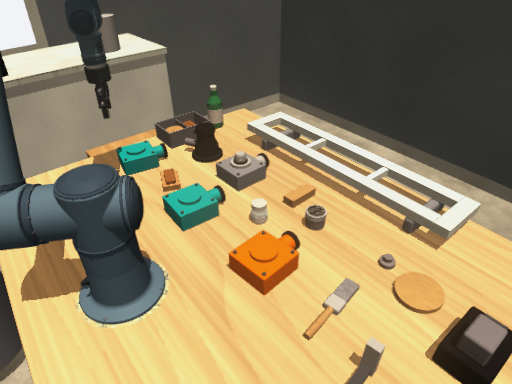

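View pics/top0.png

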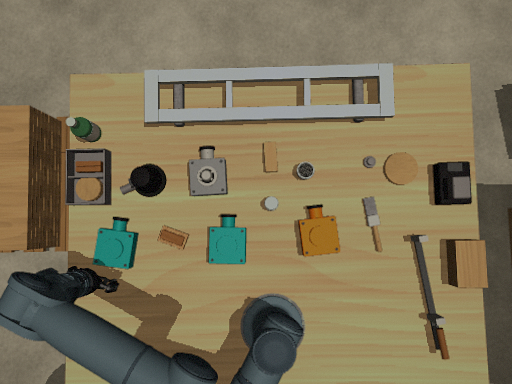

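The grey inlet is at top (208,175) and side (242,168). The filter is at top (305,171) and side (315,217). The orange and turquoise boxes are decoys. I'll zoom in and triangulate.

```bash
cat > h.py <<'E'
import numpy as np,cv2
from scipy.spatial.transform import Rotation as R
def M(c): return R.from_euler('xyz',c["rotation"]).as_matrix()
def ray(c,u,v):
    d=np.array([(u-c["cx"])/c["fx"],(v-c["cy"])/c["fy"]]);s=d.copy()
    for _ in range(20): s=d/(1+c["k1"]*(s@s))
    return M(c)@np.array([s[0],s[1],1.])
def onz(c,u,v,z):
    r=ray(c,u,v);o=np.array(c["origin"]);return o+r*(z-o[2])/r[2]
def proj(c,P):
    p=(np.atleast_2d(P)-c["origin"])@M(c);s=p[:,:2]/p[:,2:]
    s=s*(1+c["k1"]*(s**2).sum(1,keepdims=True))
    return s*[c["fx"],c["fy"]]+[c["cx"],c["cy"]]
def circ(x,y,z,r,n=60):
    t=np.linspace(0,2*np.pi,n);return np.c_[x+r*np.cos(t),y+r*np.sin(t),0*t+z]
E
python3 - <<'E'
from station import bot
from h import *
T=bot.capture("top");S=bot.capture("side")
for nm,z,(u,v) in (("filt",.052,(305,171)),("spig",.102,(208,175.5))): print(nm,onz(T,u,v,z))
for nm,z,(u,v) in (("filt",.052,(315.5,211)),("spig",.102,(242,157))): print(nm,onz(S,u,v,z))
for r in bot.regions_of("filter","top"): print(r["p"],r["bbox"])
def crop(c,x0,y0,w,h,k,n): cv2.imwrite(n,cv2.resize(c["pixels"][y0:y0+h,x0:x0+w,::-1],None,fx=k,fy=k,interpolation=cv2.INTER_CUBIC))
crop(T,180,135,150,70,5,"pics/tz.png");crop(S,205,135,140,100,5,"pics/sz.png")
E
```

```text
filt [ 0.55368473 -0.12977886  0.052     ]
spig [0.53893022 0.21297727 0.102     ]
filt [ 0.55602294 -0.13262809  0.052     ]
spig [0.53017577 0.1929344  0.102     ]
0.67 [188.3, 146.4, 228.1, 198.9]
0.48 [298.1, 163.1, 310.1, 179.0]
```

View pics/tz.png

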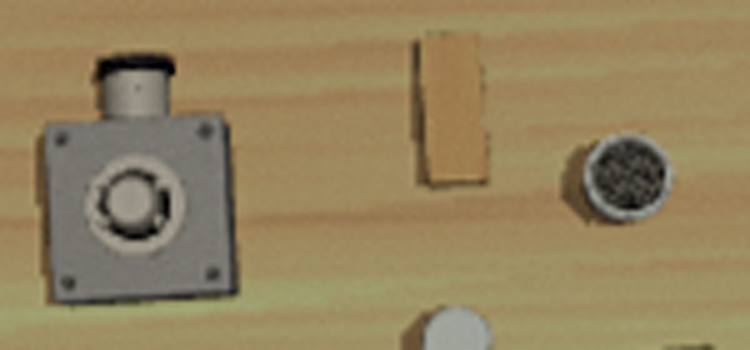

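View pics/sz.png

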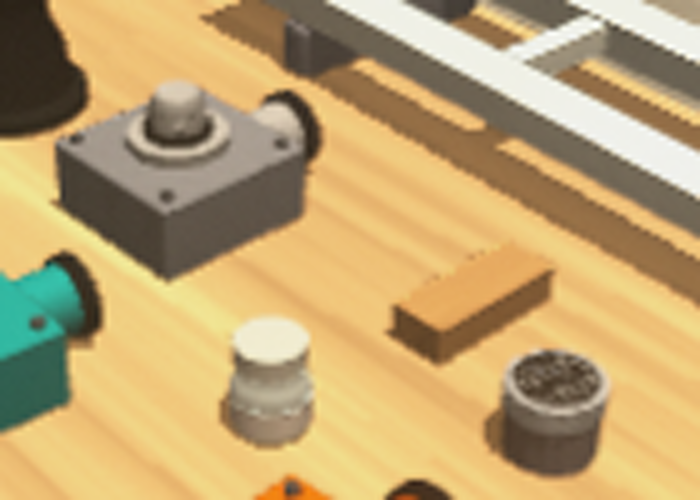

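```bash
cat > ov.py <<'E'
from station import bot
from h import *
import sys
fx,fy,sx,sy=map(float,sys.argv[1:5]); tag=sys.argv[5]
T=bot.capture("top");S=bot.capture("side")
k=10
def tile(c,P,half,circles):
    u,v=proj(c,P)[0]; x0,y0=int(u)-half,int(v)-half
    im=cv2.resize(c["pixels"][y0:y0+2*half,x0:x0+2*half,::-1],None,fx=k,fy=k,interpolation=cv2.INTER_CUBIC)
    raw=im.copy()
    for C,col in circles:
        p=(proj(c,C)-[x0,y0]+.5)*k
        cv2.polylines(im,[np.round(p).astype(int)],False,col,1)
    return np.hstack([raw,im])
a=[tile(c,[fx,fy,.03],15,[(circ(fx,fy,.052,.031),(0,0,255)),(circ(fx,fy,0,.029),(0,255,0))]) for c in(T,S)]
b=[tile(c,[sx,sy,.08],15,[(circ(sx,sy,.102,.015),(0,0,255)),(circ(sx,sy,.070,.036),(0,255,0))]) for c in(T,S)]
cv2.imwrite(f"pics/f{tag}.png",np.vstack(a));cv2.imwrite(f"pics/s{tag}.png",np.vstack(b))
E
python3 - <<'E'
from station import bot
from h import *
from scipy.optimize import least_squares
T=bot.capture("top");S=bot.capture("side")
def tri(a,b):
    f=lambda P:np.r_[proj(T,P)[0]-a,proj(S,P)[0]-b]
    r=least_squares(f,[.5,0,.05]);return r.x,r.fun
print(tri((305.6,170.4-.1),(315.6,210.2)));print(tri((206.3,175.2),(240.4,153)))
E
python3 ov.py .553 -.131 .535 .214 1
```

```text
(array([ 0.55622213, -0.13208779,  0.05454707]), array([ 0.09119446, -0.10220999, -0.1124235 ,  0.00942546]))
(array([0.54086687, 0.21818696, 0.10295564]), array([ 0.16920908, -0.25199293, -0.3023652 ,  0.01821418]))
```

View pics/f1.png

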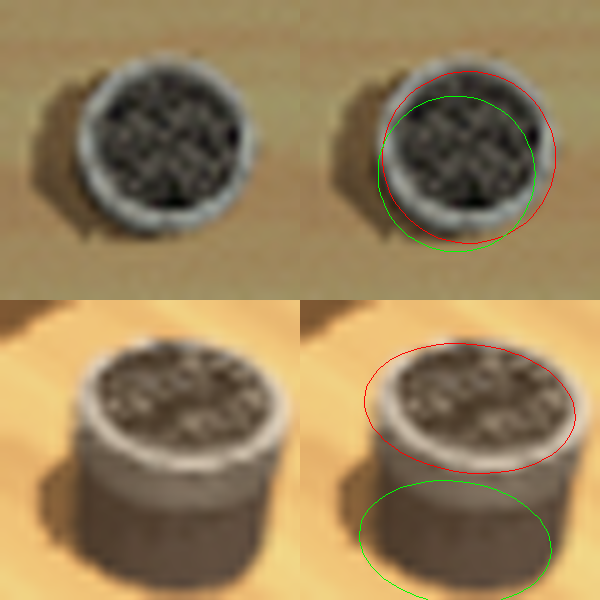

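View pics/s1.png

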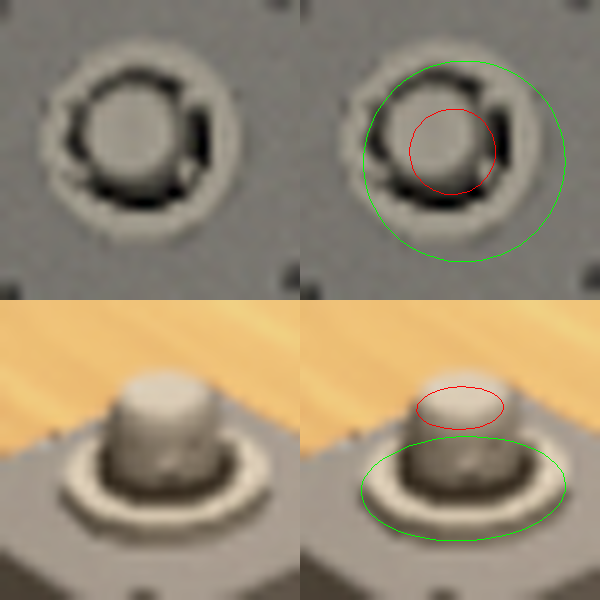

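```bash
cat > fit.py <<'E'
from station import bot
from h import *
from scipy.optimize import minimize
T=bot.capture("top");S=bot.capture("side")
def fit(c,x,y,z,r,sgn,span=None):
    g=cv2.GaussianBlur(c["pixels"].astype(np.float32).mean(2),(0,0),.7)
    def val(rr,p):
        q=proj(c,circ(p[0],p[1],z,rr)).astype(np.float32)
        return cv2.remap(g,q[:,0].reshape(1,-1),q[:,1].reshape(1,-1),cv2.INTER_CUBIC)[0]
    f=lambda p:-np.mean(np.clip(sgn*(val(r-.0025,p)-val(r+.0025,p)),-20,60))
    best=min(((f((x+a,y+b)),x+a,y+b) for a in np.arange(-.015,.0151,.002) for b in np.arange(-.015,.0151,.002)))
    m=minimize(f,best[1:],method="Nelder-Mead");return m.x.round(4),round(m.fun,1)
if __name__=="__main__":
  for n,c in(("top",T),("side",S)):
    print(n,"head",fit(c,.556,-.131,.052,.031,1),"mesh",fit(c,.556,-.131,.052,.026,-1),"skirt0",fit(c,.556,-.131,0.0,.029,-1))
    print(n,"flange",fit(c,.540,.218,.070,.036,1),"sealedge",fit(c,.54,.218,.070,.0255,-1), "spig", fit(c,.54,.218,.102,.015,1))
E
python3 fit.py
```

```text
top head (array([ 0.559 , -0.1307]), np.float64(-8.8)) mesh (array([ 0.5589, -0.1319]), np.float64(-51.7)) skirt0 (array([ 0.5666, -0.1372]), np.float64(-30.9))
top flange (array([0.543 , 0.2224]), np.float64(-19.9)) sealedge (array([0.5431, 0.2227]), np.float64(-48.8)) spig (array([0.5416, 0.2211]), np.float64(-48.6))
side head (array([ 0.5572, -0.1339]), np.float64(-2.9)) mesh (array([ 0.5601, -0.1303]), np.float64(-52.5)) skirt0 (array([ 0.5592, -0.1305]), np.float64(-33.5))
side flange (array([0.5427, 0.2218]), np.float64(-17.1)) sealedge (array([0.5437, 0.2237]), np.float64(-40.6)) spig (array([0.5412, 0.2196]), np.float64(-17.9))
```

Both cameras agree: filter axis at about (0.559, -0.131), flange at about (0.5425, 0.222), each 0.57–0.59 m from the base and so within reach. Next I move above the filter. I turn the wrist to a yaw of about 1.83, which leaves half a turn and more of joint 6 range for the search.

Call:
jog_arm:
  rows:
    - {"offset": [0.028,-0.054,0],"angular": [0,0,-0.09]}
    - {"offset": [0.028,-0.054,0],"angular": [0,0,-0.09]}
    - {"offset": [0.028,-0.054,0],"angular": [0,0,-0.09]}
    - {"offset": [0.028,-0.054,0],"angular": [0,0,-0.09]}
    - {"offset": [0.028,-0.054,0],"angular": [0,0,-0.09]}
  jaw: 1
  newtons: 60

```text
time_s: 1.58
ee_pos: [0.3563, 0.2601, 0.2452]
eef_rot: [3.137, 0.002, 2.304]
ft_force: [1.6, 0.0, 0.8]
opening: 1.003
```

Call:
jog_arm:
  rows:
    - {"offset": [0.028,-0.054,0],"angular": [0,0,-0.09]}
    - {"offset": [0.028,-0.054,0],"angular": [0,0,-0.09]}
    - {"offset": [0.028,-0.054,0],"angular": [0,0,-0.09]}
    - {"offset": [0.028,-0.054,0],"angular": [0,0,-0.09]}
    - {"offset": [0.028,-0.054,0],"angular": [0,0,-0.09]}

```text
time_s: 2.2
ee_pos: [0.4995, -0.018, 0.2469]
eef_rot: [3.131, 0.003, 1.839]
ft_force: [0.5, 0.5, 0.7]
opening: 1.002
```

Call:
jog_arm:
  rows:
    - {"offset": [0.02,-0.038,0]}
    - {"offset": [0.02,-0.038,0]}
    - {"offset": [0.019,-0.037,0]}
    - {"offset": [0,0,-0.05]}
    - {"offset": [0,0,-0.04]}

```text
invalid input
```

Call:
jog_arm:
  rows:
    - {"offset": [0.02,-0.038,0],"angular": [0,0,0]}
    - {"offset": [0.02,-0.038,0],"angular": [0,0,0]}
    - {"offset": [0.019,-0.037,0],"angular": [0,0,0]}
    - {"offset": [0,0,-0.05],"angular": [0,0,0]}
    - {"offset": [0,0,-0.04],"angular": [0,0,0]}

```text
time_s: 2.82
ee_pos: [0.5658, -0.1423, 0.1589]
eef_rot: [3.12, 0.01, 1.83]
ft_force: [-0.0, 0.6, 0.3]
opening: 0.999
```

```bash
python3 - <<'E'
from station import bot
from h import *
o=bot.observe();print(o["q"].round(3),o["ee_pos"].round(4),o["eef_rot"].round(4))
print((R.from_euler('xyz',[np.pi,0,o["eef_rot"][2]])*R.from_euler('xyz',o["eef_rot"]).inv()).as_rotvec().round(4))
a=[]
for n in("side","top"):
    c=bot.capture(n);u,v=proj(c,o["ee_pos"])[0].astype(int);x=min(max(u-30,0),452)
    a.append(cv2.resize(c["pixels"][v-30:v+30,x:x+60,::-1],None,fx=6,fy=6,interpolation=cv2.INTER_CUBIC))
cv2.imwrite("pics/pre.png",np.hstack(a))
E
```

```text
[-0.357  0.411 -0.095  1.041  0.004  0.955] [ 0.5658 -0.1423  0.1589] [3.1204 0.0102 1.83  ]
[ 0.0044  0.0231 -0.0001]
```

View pics/pre.png

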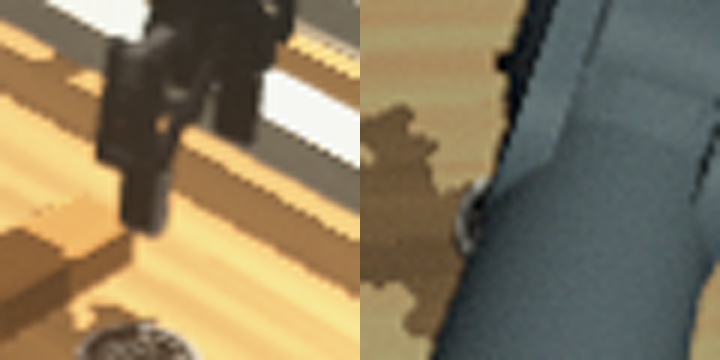

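The gripper stands above the filter but overshot by about (7, -11) mm. I'll correct that before descending.

Call:
jog_arm:
  rows:
    - {"offset": [-0.007,0.011,0],"angular": [0.004,0.023,0]}
    - {"offset": [0,0,0],"angular": [0,0,0]}
    - {"offset": [0,0,-0.02],"angular": [0,0,0]}
    - {"offset": [0,0,-0.03],"angular": [0,0,0]}
    - {"offset": [0,0,0],"angular": [0,0,0]}

```text
time_s: 3.55
ee_pos: [0.5605, -0.1291, 0.1143]
eef_rot: [3.139, 0.003, 1.833]
ft_force: [-1.3, -0.3, -0.7]
opening: 0.996
```

Call:
jog_arm:
  rows:
    - {"offset": [-0.0015,-0.002,-0.025],"angular": [0,0,0]}
    - {"offset": [0,0,-0.025],"angular": [0,0,0]}
    - {"offset": [0,0,-0.015],"angular": [0,0,0]}
    - {"offset": [0,0,-0.01],"angular": [0,0,0]}
    - {"offset": [0,0,0],"angular": [0,0,0]}

```text
time_s: 4.18
ee_pos: [0.5664, -0.1328, 0.0473]
eef_rot: [3.126, 0.012, 1.835]
ft_force: [0.1, 0.2, 0.3]
opening: 1.006
```

```bash
python3 - <<'E'
from station import bot
from h import *
o=bot.observe();print(o["ee_pos"].round(4),o["eef_rot"].round(4))
a=[]
for n in("side","top"):
    c=bot.capture(n);u,v=proj(c,o["ee_pos"])[0].astype(int);x=min(max(u-30,0),452)
    a.append(cv2.resize(c["pixels"][v-30:v+30,x:x+60,::-1],None,fx=6,fy=6,interpolation=cv2.INTER_CUBIC))
cv2.imwrite("pics/pre2.png",np.hstack(a))
E
```

```text
[ 0.5664 -0.1328  0.0473] [3.1258 0.0118 1.8348]
```

View pics/pre2.png

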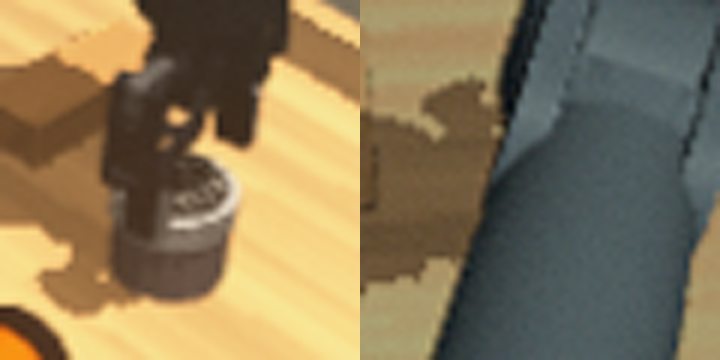

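The fingers straddle the head, one at the side-view left and one behind. I'll correct x and the tilt, lower the last 10 mm, then close.

Call:
jog_arm:
  rows:
    - {"offset": [-0.007,0.0015,0],"angular": [0.006,0.018,0]}
    - {"offset": [0,0,0],"angular": [0,0,0]}
    - {"offset": [0,0,-0.005],"angular": [0,0,0]}
    - {"offset": [0,0,-0.005],"angular": [0,0,0]}
    - {"offset": [0,0,0],"angular": [0,0,0]}

```text
time_s: 4.9
ee_pos: [0.5604, -0.1318, 0.0387]
eef_rot: [3.14, 0.003, 1.835]
ft_force: [0.2, -0.3, 0.4]
opening: 0.995
```

Call:
jog_arm:
  rows:
    - {"offset": [-0.001,0.0005,-0.001],"angular": [0,0,0]}
    - {"offset": [0,0,0],"angular": [0,0,0]}
    - {"offset": [0,0,0],"angular": [0,0,0]}
    - {"offset": [0,0,0],"angular": [0,0,0]}
    - {"offset": [0,0,0],"angular": [0,0,0]}
  jaw: -1
  newtons: 80

```text
time_s: 5.52
ee_pos: [0.5595, -0.1314, 0.0381]
eef_rot: [3.139, 0.003, 1.835]
ft_force: [-0.7, -0.1, -0.7]
opening: 0.702
```

Call:
jog_arm:
  rows:
    - {"offset": [0,0,0],"angular": [0,0,0]}
    - {"offset": [0,0,0.01],"angular": [0,0,0]}
    - {"offset": [0,0,0.04],"angular": [0,0,0]}
    - {"offset": [0,0,0.05],"angular": [0,0,0]}
    - {"offset": [0,0,0.05],"angular": [0,0,0]}

```text
time_s: 6.15
ee_pos: [0.5535, -0.1292, 0.1872]
eef_rot: [-3.132, -0.005, 1.835]
ft_force: [1.1, -1.3, -2.7]
opening: 0.698
```

```bash
cat > look.py <<'E'
from station import bot
from h import *
import sys
o=bot.observe();print(o["q"].round(3),o["ee_pos"].round(4),o["eef_rot"].round(4),o["ft_force"].round(1),o["torque"].round(2),o["opening"])
print("tilt fix",(R.from_euler('xyz',[np.pi,0,o["eef_rot"][2]])*R.from_euler('xyz',o["eef_rot"]).inv()).as_rotvec().round(4))
a=[]
for n in("side","top"):
    c=bot.capture(n);u,v=proj(c,o["ee_pos"])[0].astype(int);x=min(max(u-30,0),452)
    a.append(cv2.resize(c["pixels"][v-30:v+30,x:x+60,::-1],None,fx=6,fy=6,interpolation=cv2.INTER_CUBIC))
cv2.imwrite(f"pics/{sys.argv[1]}.png",np.hstack(a))
E
python3 look.py lift
```

```text
[-3.400e-01  3.950e-01 -4.500e-02  1.142e+00 -1.000e-03  9.660e-01] [ 0.5535 -0.1292  0.1872] [-3.1322 -0.0053  1.8348] [ 1.1 -1.3 -2.7] [-0.05 -0.07 -0.09] 0.6978035624652336
tilt fix [-0.0027 -0.0104 -0.    ]
```

View pics/lift.png

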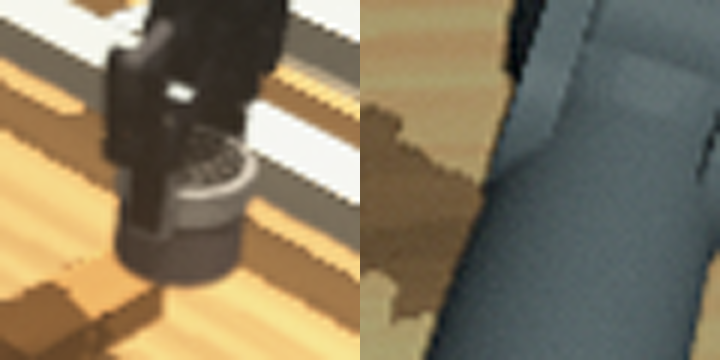

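The filter is held upright and clear of the bench. Now I carry it over to the spigot.

Call:
jog_arm:
  rows:
    - {"offset": [0,0.04,0.003],"angular": [-0.003,-0.01,0]}
    - {"offset": [0,0.05,0],"angular": [0,0,0]}
    - {"offset": [0,0.05,0],"angular": [0,0,0]}
    - {"offset": [0,0.05,0],"angular": [0,0,0]}
    - {"offset": [0,0.05,0],"angular": [0,0,0]}

```text
time_s: 6.88
ee_pos: [0.5561, 0.1121, 0.1936]
eef_rot: [3.133, 0.008, 1.826]
ft_force: [0.9, -0.4, -2.2]
opening: 0.697
```

Call:
jog_arm:
  rows:
    - {"offset": [-0.006,0.05,0],"angular": [0,0.01,0]}
    - {"offset": [-0.005,0.035,0],"angular": [0,0,0]}
    - {"offset": [0,0.01,0],"angular": [0,0,0]}
    - {"offset": [0,0,0],"angular": [0,0,0]}
    - {"offset": [0,0,0],"angular": [0,0,0]}

```text
time_s: 7.5
ee_pos: [0.5414, 0.2114, 0.1895]
eef_rot: [-3.133, 0.006, 1.831]
ft_force: [0.2, -0.7, -2.6]
opening: 0.7
```

```bash
python3 look.py over
```

```text
[ 0.266  0.418 -0.004  1.158 -0.006  1.577] [0.5414 0.2114 0.1895] [-3.1328  0.006   1.8307] [ 0.2 -0.7 -2.6] [-0.04 -0.01 -0.  ] 0.7001754472972359
tilt fix [ 0.008 -0.007  0.   ]
```

View pics/over.png

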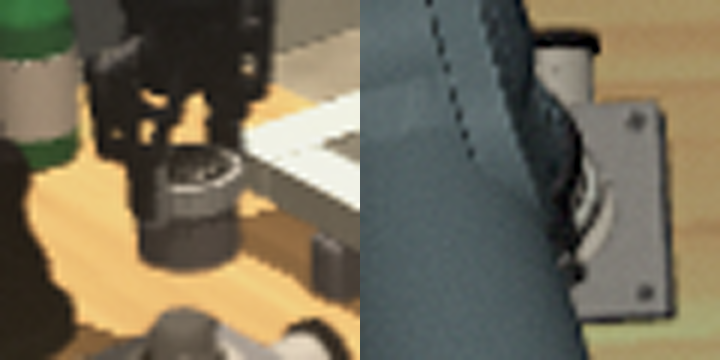

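Call:
jog_arm:
  rows:
    - {"offset": [0.001,0.0105,0],"angular": [0.008,-0.007,0]}
    - {"offset": [0,0,0],"angular": [0,0,0]}
    - {"offset": [0,0,-0.02],"angular": [0,0,0]}
    - {"offset": [0,0,-0.01],"angular": [0,0,0]}
    - {"offset": [0,0,0],"angular": [0,0,0]}

```text
time_s: 8.22
ee_pos: [0.5438, 0.2207, 0.1599]
eef_rot: [3.139, -0.0, 1.827]
ft_force: [-0.3, 0.1, -1.6]
opening: 0.701
```

```bash
python3 look.py over2; python3 - <<'E'
from station import bot
from h import *
from fit import fit
S=bot.capture("side");o=bot.observe();x,y,z=o["ee_pos"]
print(fit(S,x,y,z+.014,.031,1),fit(S,x,y,z+.014,.026,-1),fit(S,x,y,z-.038,.029,-1))
E
```

```text
[ 0.277  0.434 -0.056  1.077  0.     1.592] [0.5438 0.2207 0.1599] [ 3.1387e+00 -3.0000e-04  1.8271e+00] [-0.3  0.1 -1.6] [-0.01  0.05  0.03] 0.7012541200753384
tilt fix [-0.001   0.0028  0.    ]
(array([0.5497, 0.2047]), np.float64(-8.5)) (array([0.5399, 0.225 ]), np.float64(-19.3)) (array([0.5473, 0.2236]), np.float64(-32.3))
```

View pics/over2.png

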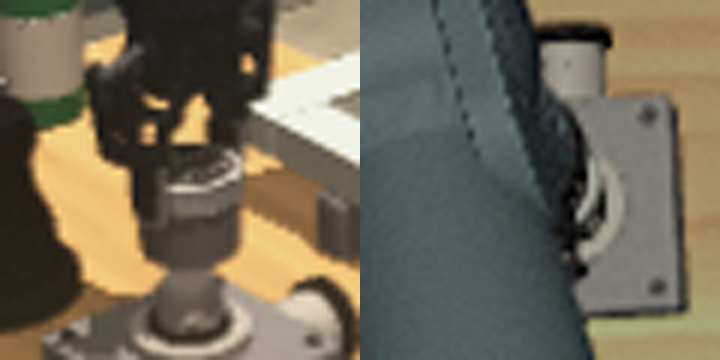

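The skirt sits centred over the spigot in the side view (crop x of about 190 against 190). I'll descend onto the pins, where the TCP should stop near z 0.126.

Call:
jog_arm:
  rows:
    - {"offset": [-0.001,0.001,-0.01],"angular": [0,0.003,0]}
    - {"offset": [0,0,-0.01],"angular": [0,0,0]}
    - {"offset": [0,0,-0.006],"angular": [0,0,0]}
    - {"offset": [0,0,-0.003],"angular": [0,0,0]}
    - {"offset": [0,0,0],"angular": [0,0,0]}

```text
time_s: 9.1
ee_pos: [0.5433, 0.222, 0.1301]
eef_rot: [3.14, -0.001, 1.827]
ft_force: [-0.5, -0.0, -3.2]
opening: 0.7
```

Call:
jog_arm:
  rows:
    - {"offset": [0,0,-0.002],"angular": [0,0,0]}
    - {"offset": [0,0,-0.002],"angular": [0,0,0]}
    - {"offset": [0,0,-0.001],"angular": [0,0,0]}
    - {"offset": [0,0,-0.001],"angular": [0,0,0]}
    - {"offset": [0,0,-0.001],"angular": [0,0,0]}

```text
time_s: 9.72
ee_pos: [0.5434, 0.2221, 0.1259]
eef_rot: [3.138, -0.001, 1.827]
ft_force: [-2.1, -1.3, 5.0]
opening: 0.703
```

Contact is at the expected height: TCP 0.126, so the rim is about 18 mm above the flange. Now I turn slowly with a light push.

Call:
jog_arm:
  rows:
    - {"offset": [-0.0004,0,-0.0015],"angular": [0,0,0.06]}
    - {"offset": [0,0,-0.0015],"angular": [0,0,0.06]}
    - {"offset": [0,0,-0.0015],"angular": [0,0,0.06]}
    - {"offset": [0,0,-0.0015],"angular": [0,0,0.06]}
    - {"offset": [0,0,-0.0015],"angular": [0,0,0.06]}

```text
time_s: 10.35
ee_pos: [0.542, 0.2233, 0.1259]
eef_rot: [3.134, -0.003, 2.137]
ft_force: [-4.6, -1.5, 8.4]
opening: 0.697
```

```bash
python3 look.py rot1
```

```text
[ 0.28   0.453 -0.119  0.992  0.005  1.285] [0.542  0.2233 0.1259] [ 3.1340e+00 -3.0000e-03  2.1368e+00] [-4.6 -1.5  8.4] [-0.48  1.09 -0.14] 0.6971195935078788
tilt fix [-0.0066  0.0048  0.    ]
```

View pics/rot1.png

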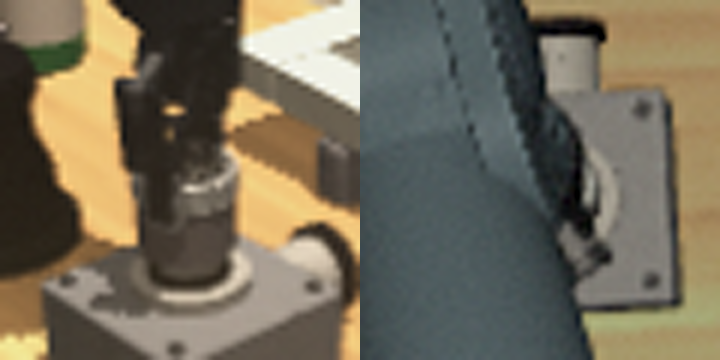

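The filter is down over the spigot, resting on the pins. Turning continues.

Call:
jog_arm:
  rows:
    - {"offset": [0,-0.0007,-0.0015],"angular": [-0.006,0.005,0.06]}
    - {"offset": [0,0,-0.0015],"angular": [0,0,0.06]}
    - {"offset": [0,0,-0.0015],"angular": [0,0,0.06]}
    - {"offset": [0,0,-0.0015],"angular": [0,0,0.06]}
    - {"offset": [0,0,-0.0015],"angular": [0,0,0.06]}

```text
time_s: 11.08
ee_pos: [0.5433, 0.2234, 0.126]
eef_rot: [3.135, 0.002, 2.445]
ft_force: [-3.4, -1.4, 8.3]
opening: 0.701
```

Call:
jog_arm:
  rows:
    - {"offset": [-0.0007,-0.0007,-0.0015],"angular": [-0.005,0.003,0.06]}
    - {"offset": [0,0,-0.0015],"angular": [0,0,0.06]}
    - {"offset": [0,0,-0.0015],"angular": [0,0,0.06]}
    - {"offset": [0,0,-0.0015],"angular": [0,0,0.06]}
    - {"offset": [0,0,-0.0015],"angular": [0,0,0.06]}

```text
time_s: 11.7
ee_pos: [0.5438, 0.2237, 0.1259]
eef_rot: [3.135, 0.008, 2.754]
ft_force: [-3.6, -0.4, 6.5]
opening: 0.7
```

```bash
python3 look.py rot3
```

```text
[ 0.282  0.454 -0.118  0.989  0.001  0.67 ] [0.5438 0.2237 0.1259] [3.1348 0.0076 2.754 ] [-3.6 -0.4  6.5] [-0.35  0.96 -0.11] 0.6995027507654121
tilt fix [-0.0034  0.0096 -0.    ]
```

Call:
jog_arm:
  rows:
    - {"offset": [-0.001,-0.001,-0.0015],"angular": [-0.003,0.009,0.06]}
    - {"offset": [0,0,-0.0015],"angular": [0,0.001,0.06]}
    - {"offset": [0,0,-0.0015],"angular": [0,0.001,0.06]}
    - {"offset": [0,0,-0.0015],"angular": [0,0.001,0.06]}
    - {"offset": [0,0,-0.0015],"angular": [0,0.001,0.06]}

```text
time_s: 12.42
ee_pos: [0.5443, 0.2237, 0.1259]
eef_rot: [3.138, 0.003, 3.062]
ft_force: [-4.6, -0.9, 6.9]
opening: 0.701
```

```bash
python3 look.py rot4
```

```text
[ 0.281  0.459 -0.109  0.998  0.003  0.36 ] [0.5443 0.2237 0.1259] [3.1375e+00 2.8000e-03 3.0623e+00] [-4.6 -0.9  6.9] [-0.43  0.84 -0.09] 0.7009942786853345
tilt fix [-0.0038  0.0031 -0.    ]
```

Call:
jog_arm:
  rows:
    - {"offset": [-0.0015,-0.001,-0.0015],"angular": [-0.003,0.003,0.06]}
    - {"offset": [-0.0003,0,-0.0015],"angular": [0,0.001,0.06]}
    - {"offset": [-0.0003,0,-0.0015],"angular": [0,0.001,0.06]}
    - {"offset": [-0.0003,0,-0.0015],"angular": [0,0.001,0.06]}
    - {"offset": [-0.0003,0,-0.0015],"angular": [0,0.001,0.06]}

```text
time_s: 13.15
ee_pos: [0.5443, 0.224, 0.1259]
eef_rot: [3.138, 0.006, -2.913]
ft_force: [-3.1, -1.5, 7.5]
opening: 0.698
```

```bash
python3 look.py rot5
```

```text
[ 0.281  0.458 -0.111  0.995  0.004  0.052] [0.5443 0.224  0.1259] [ 3.1377  0.0059 -2.9128] [-3.1 -1.5  7.5] [-0.33  0.73 -0.12] 0.6984449062349453
tilt fix [-0.0051  0.0048 -0.    ]
```

Call:
jog_arm:
  rows:
    - {"offset": [-0.0015,-0.001,-0.0015],"angular": [-0.004,0.004,0.06]}
    - {"offset": [-0.0005,-0.0003,-0.0015],"angular": [0,0.001,0.06]}
    - {"offset": [-0.0005,-0.0003,-0.0015],"angular": [0,0.001,0.06]}
    - {"offset": [-0.0005,-0.0003,-0.0015],"angular": [0,0.001,0.06]}
    - {"offset": [-0.0005,-0.0003,-0.0015],"angular": [0,0.001,0.06]}

```text
time_s: 13.88
ee_pos: [0.5443, 0.2245, 0.1259]
eef_rot: [3.137, 0.01, -2.604]
ft_force: [-3.3, -0.3, 6.7]
opening: 0.704
```

```bash
python3 look.py rot6
```

```text
[ 0.28   0.456 -0.114  0.992  0.007 -0.258] [0.5443 0.2245 0.1259] [ 3.137   0.0101 -2.6041] [-3.3 -0.3  6.7] [-0.08  0.71 -0.1 ] 0.7043424627675131
tilt fix [-0.0091  0.0063 -0.    ]
```

Call:
jog_arm:
  rows:
    - {"offset": [-0.001,-0.002,-0.0015],"angular": [-0.009,0.006,0.06]}
    - {"offset": [-0.0005,-0.0005,-0.0015],"angular": [-0.001,0.001,0.06]}
    - {"offset": [-0.0005,-0.0005,-0.0015],"angular": [-0.001,0.001,0.06]}
    - {"offset": [-0.0005,-0.0005,-0.0015],"angular": [-0.001,0.001,0.06]}
    - {"offset": [-0.0005,-0.0005,-0.0015],"angular": [-0.001,0.001,0.06]}

```text
time_s: 14.6
ee_pos: [0.5435, 0.2243, 0.1236]
eef_rot: [3.139, 0.006, -2.294]
ft_force: [-1.4, -0.7, -1.3]
opening: 0.701
```

```bash
python3 look.py rot7
```

```text
[ 0.281  0.46  -0.114  0.993  0.005 -0.566] [0.5435 0.2243 0.1236] [ 3.1392  0.0055 -2.2945] [-1.4 -0.7 -1.3] [-0.09  0.16 -0.02] 0.7006293975271378
tilt fix [-0.0057  0.0019 -0.    ]
```

Dropping: z is 0.1236 and the contact force is gone. I stop turning and lower it.

Call:
jog_arm:
  rows:
    - {"offset": [0,0,-0.0025],"angular": [-0.003,0,0]}
    - {"offset": [0,0,-0.0025],"angular": [0,0,0]}
    - {"offset": [0,0,-0.0025],"angular": [0,0,0]}
    - {"offset": [0,0,-0.002],"angular": [0,0,0]}
    - {"offset": [0,0,-0.002],"angular": [0,0,0]}

```text
time_s: 15.32
ee_pos: [0.5437, 0.2242, 0.1121]
eef_rot: [-3.142, 0.004, -2.299]
ft_force: [-2.7, -2.0, 6.1]
opening: 0.697
```

```bash
python3 look.py drop1
```

```text
[ 0.282  0.47  -0.13   0.968  0.002 -0.56 ] [0.5437 0.2242 0.1121] [-3.1415  0.0036 -2.2989] [-2.7 -2.   6.1] [-0.24  0.68 -0.01] 0.6967956232150632
tilt fix [-0.0026  0.0025  0.    ]
```

It dropped through the keyways onto the seal. Home should be at a TCP z of about 0.108, so I push down.

Call:
jog_arm:
  rows:
    - {"offset": [0,0,-0.003],"angular": [0,0,0]}
    - {"offset": [0,0,-0.003],"angular": [0,0,0]}
    - {"offset": [0,0,-0.003],"angular": [0,0,0]}
    - {"offset": [0,0,-0.003],"angular": [0,0,0]}
    - {"offset": [0,0,-0.003],"angular": [0,0,0]}

```text
time_s: 16.05
ee_pos: [0.5437, 0.2243, 0.108]
eef_rot: [-3.138, 0.009, -2.299]
ft_force: [-7.5, -3.7, 18.8]
opening: 0.701
```

```bash
python3 look.py home1
```

```text
[ 0.282  0.469 -0.144  0.949  0.002 -0.56 ] [0.5437 0.2243 0.108 ] [-3.1383  0.009  -2.2992] [-7.5 -3.7 18.8] [-0.35  1.85 -0.  ] 0.7010144151764137
tilt fix [-0.0045  0.0084  0.    ]
```

View pics/home1.png

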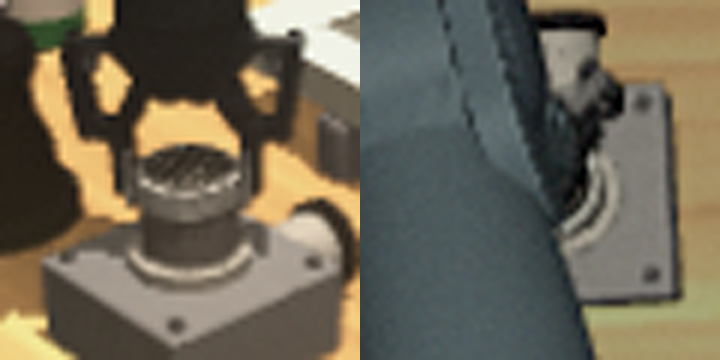

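The rim is on the flange: z is 0.1080, and the net push of about 21 N exceeds the seal's 12 N. I'll level the small tilt, relieve the side load and confirm it is at a hard stop.

Call:
jog_arm:
  rows:
    - {"offset": [-0.001,-0.0007,-0.003],"angular": [-0.0045,0.008,0]}
    - {"offset": [0,0,-0.003],"angular": [-0.001,0.003,0]}
    - {"offset": [0,0,-0.0035],"angular": [-0.001,0.003,0]}
    - {"offset": [0,0,-0.0035],"angular": [-0.001,0.003,0]}
    - {"offset": [0,0,-0.0035],"angular": [-0.001,0.003,0]}

```text
time_s: 16.77
ee_pos: [0.5438, 0.2242, 0.108]
eef_rot: [3.142, -0.001, -2.299]
ft_force: [-8.4, -2.9, 21.8]
opening: 0.702
```

```bash
python3 look.py home2
```

```text
[ 0.283  0.477 -0.131  0.964 -0.    -0.559] [0.5438 0.2242 0.108 ] [ 3.1416e+00 -8.0000e-04 -2.2991e+00] [-8.4 -2.9 21.8] [-0.59  1.82 -0.05] 0.7019495214533232
tilt fix [ 0.0006 -0.0005  0.    ]
```

```bash
python3 look.py home3; python3 - <<'E'
from station import bot
from h import *
from fit import fit
S=bot.capture("side")
print(fit(S,.5435,.223,.122,.026,-1))
o=bot.observe();print(o["ee_pos"],o["ft_force"])
k=10;x0,y0=215,125
im=cv2.resize(S["pixels"][y0:y0+60,x0:x0+60,::-1],None,fx=k,fy=k,interpolation=cv2.INTER_CUBIC)
for C in(circ(.543,.2225,.122,.031),circ(.543,.2225,.07,.029)):
    cv2.polylines(im,[np.round((proj(S,C)-[x0,y0]+.5)*k).astype(int)],False,(0,0,255),1)
cv2.imwrite("pics/fin.png",im)
E
```

```text
[ 0.283  0.477 -0.131  0.964 -0.    -0.559] [0.5437 0.2242 0.108 ] [ 3.1416e+00 -8.0000e-04 -2.2992e+00] [-10.   -4.1  21.2] [-0.62  1.85 -0.03] 0.7007835072692594
tilt fix [ 0.0006 -0.0006  0.    ]
(array([0.5455, 0.2249]), np.float64(-33.9))
[0.54376515 0.22422729 0.10800338] [-9.16189323 -2.87715687 20.30669492]
```

View pics/fin.png

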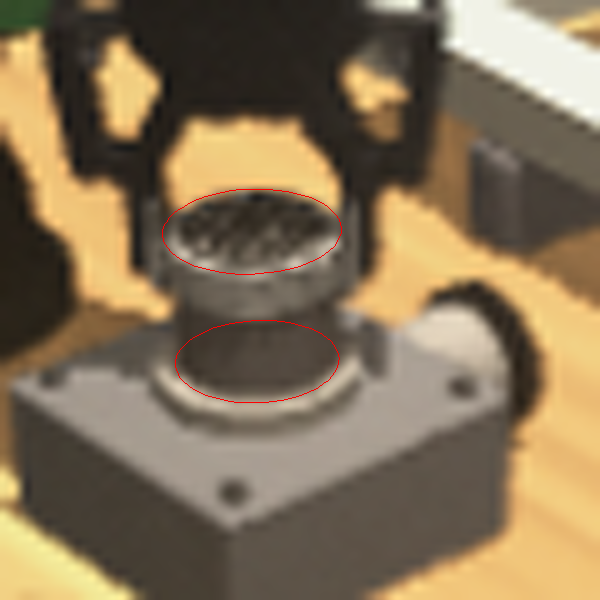

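The projected home outlines match the picture: head top near (252,231) and rim near (258,362), flat on the flange ring. The force is steady, so I hand in.

```bash
python3 -c "
from station import bot
print(bot.finish_job())"
```

```text
the job is handed in; nothing more can be done
None
```

The filter cell is on the grey inlet's spigot, pushed fully home, and the gripper is still holding it down. I handed the job in at about 17 s of the 72 s allowed.

- **Finding the fit:** the filter rested on the pins with the tool at z = 0.126. After about 120° of turning with a light push, it dropped through the keyways onto the seal.
- **Seated height:** the tool stopped hard at z = 0.1080, 18 mm below the pin-top rest, as expected. It did not move under slightly more push, and the tilt was below 0.001 rad.
- **Push:** the force read about 20–22 N upward on the tool, plus about 2.5 N of filter weight, against the seal's 12 N.
- **Side view:** the projected home outlines matched the picture, with the rim flat on the flange.
- **Bystanders:** I moved nothing else on purpose, but took no final full picture of the bench to check.

**Small disagreements:** a side force of about 10 N remained, which I could not relieve. The final tool position and the last head fit were within about 3 mm of my first flange estimate, close to the calibration error.

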